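# Pump up the slab lifter

## Task

A hand-pumped vacuum lifter stands on a paving slab: make it ready to carry by pressing its orange pump plunger down and letting it spring back, again and again, until the red indicator pin has popped fully out and its green band stands clear of the collar. Work with the fingertips only: do not touch the pin, and do not lift, shift or tip the lifter and its slab or the things around them. Leave the plunger sprung back up.

Things in the scene. Friction and masses are not known exactly. Their poses are not given: they have to be found in the camera images.
- lifter: A loose 4.5 kg grey paving slab, 240 (x) x 200 (y) x 30 mm, with a vacuum lifter firmly stuck on its middle: a black rubber cup 156 mm across, a blue body, and a black carrying handle (bar 20 mm thick along the slab's x, at y = 0, its top 126 mm above the table). Origin: centre of the slab's underside; z up. The pump barrel is at y = +50 mm, the indicator at y = -50 mm (both x = 0).
- plunger_top (a point): Centre of the flat top of the orange plunger cap, a disc 34 mm across and 12 mm thick on a steel rod, 150 mm above the table when up. It is pressed straight down.
- plunger_press (a joint): How far the plunger is pressed (m): 0 = up, 0.015 = on its stop. Spring 9 N at the top, 13.5 N at the stop, plus damping of 65 N per m/s (press at 20 to 50 mm/s); let go, it springs up within 0.4 s. A stroke counts if pressed past 12 mm and then let right up: the pin advances during the return, 10 mm a stroke (the first 3 to 14 mm). Three or four full strokes are needed; more do no harm.
- pin_out (a joint): How far the indicator pin has come out (m): 0 = in (3 mm showing above the collar), 0.040 = fully out, where it stays. Starts anywhere from 0 to 0.016. Friction holds it between strokes.
- pin_top (a point): Centre of the top of the red indicator pin, 11 mm thick, that rises straight up out of the black collar; 118 mm above the table when in, 158 mm when fully out. A green band 7 mm high on the pin comes clear of the collar only when it is fully out.
- indicator: The indicator pin as a part (see pin_top). Its origin lies at slab underside level below the pin when in. Only the pump may move it.
- chip: A loose cream stone chip, 36 x 36 x 10 mm, lying on a corner of the slab. Origin: centre of its underside. To be left alone.
- kerb_red: A loose dark red stone bar, 170 x 60 x 40 mm. Origin: centre of its underside. To be left alone.
- kerb_dark: A loose dark grey stone bar, 170 x 60 x 40 mm. Origin: centre of its underside. To be left alone.
- tape: A loose yellow tape measure, 65 x 35 x 62 mm. Origin: centre of its underside. To be left alone.
- mug: A loose blue mug, 76 mm across, 90 mm high. Origin: centre of its underside. To be left alone.
- mallet: A loose rubber mallet with a wooden handle, lying flat. To be left alone.
- pen: A loose black pen, 130 mm long, lying flat. To be left alone.

How it is judged:
By the outcome, as a careful person would: the job done as asked, in the order asked, and still so for the second after the job is handed in, with the robot touching nothing.
It also fails if it takes over 40 s, if anything falls off the work surface, if the arm or the gripper's body presses on something with over 40 N, if the wrist force passes 120 N, or if a joint passes its speed limit or range.

## Robot

A 6-joint arm with a two-finger parallel gripper is mounted at the origin on the work surface. World frame = base frame: x ahead of the robot, y to its left, z up, the work surface at z = 0. Lengths are in m, angles in rad, forces in N, time in s.
With the tool pointing down it reaches from about 0.325 to 1 m from the base axis. Payload 5.1 kg.
Tool frame: the origin (TCP) lies on the front face of the gripper's body, between the roots of the fingers; the fingertips stand 73 mm ahead of it and the grasp point (between the pads) lies 54 mm ahead of it (arm.finger_overhang is the z of the fingertips in the tool frame, in m); z points along the fingers, y is the direction in which the jaws open and shut (so a half turn about z gives the same grasp; the last joint's range is limited). The gripper opens to 85 mm and grips with 20 to 120 N. Pads are 22 mm wide; open, the fingers measure 114 mm over their backs; the gripper's body (76 mm by 85 mm) begins 54 mm behind the grasp point. The pads swing forward as they close: fully open they stand 13 mm farther back than shut.
Start: joints at [-1.278, 0.124, 1.65, -0, 1.367, -0.083], TCP at [0.239, -0.605, 0.304] pointing down, gripper open.
Joint ranges: [-2.61, 2.61], [-1.02, 2.33], [0.03, 2.71], [-1.35, 4.49], [0.32, 2.68], [-2.91, 2.91]. Speed limits (rad/s): [2.57, 2.57, 3.14, 3.14, 3.14, 3.14].

## Interface

Orientations are given as [roll, pitch, yaw] about the fixed x, y, z axes, in that order (R = Rz(yaw) Ry(pitch) Rx(roll)).
In Python, from bench import telemetry, vision, ticket, arm gives the robot as it stands. The module is installed in compiled form; this text tells all that it offers.
- The arm moves only by the tool send_rows, never from a script. Its argument "plan" is a list of rows, each an object of numbers: "tx", "ty", "tz": the shift along the tool's x, y, z in cm; "twist": the turn about the tool's z in rad; "gripper": the closure, from -1 (fully open) to 1 (shut). In form: [{"tx": .., "ty": .., "tz": .., "twist": .., "gripper": ..}, ...]. A call has 1 to 12 rows; each row shifts and turns the pose as measured when the row begins, along the tool's axes as they then stand; what a row does not reach is not made up. A row lasts 1/8 s, in which the tool goes at most 62.5 mm and 10.7 degrees, less where a joint would pass 70% of its speed; a pose out of reach is approached as far as the arm can. A call with a gripper value outside its range is refused whole. The fingers move at their own pace and stop on an object; "force" is the grip in N (left out, the last holds). Time passes only in rows, so rows that do not move let the fingers close. It gives the time, the measured TCP pose, the force and the opening at its end, in the units of the state.
- telemetry.read_state(): the state, without advancing time (a new reading comes with each control period).
- vision.read_camera(name): name is "scene" or "top" or "wrist"; returns (picture, depth): 480x640x3 uint8, blue, green, red; 480x640 float32, m along the optical axis (not along the pixel's ray), 0 where there is no reading.
- vision.get_calibration(name): a dict with "fx", "fy", "cx", "cy" (pixels), "world_to_cam" (4x4, takes a point from world to camera coordinates). Camera axes: x right, y up, looking along -z (the intrinsics and any distortion apply to the point x, -y, -z); pixel columns grow to the right and rows downward; lengths in m; the calibration is good to about 2 mm. A picture is of the moment at which its call begins: read the wrist's pose just before it. get_calibration takes no time and is no camera call; for the wrist camera it gives the pose at the moment of the call.
- ticket.sign_off(): hands the job in, once; it reports no verdict.
The state is a dict: "t": time; "joint_positions": joint angles; "joint_vel": joint speeds; "tau": joint torques, N m; "position": TCP position; "orientation": TCP orientation; "ft_force": force on the tool from outside, world axes, zero at the start; "wrist_torque": the same for the moment, N m; "finger_gap": finger opening in m.
Only numpy, scipy, OpenCV 4.12 (cv2) and the standard library are available. Lean on these libraries where they do the work, as an engineer would, in place of code of your own. Each camera call takes 0.05 s, during which the arm holds its last target. There are 200 camera calls.

## Working session

There is one attempt and no reset: what is moved stays moved. The work goes in short steps, Python scripts to look and compute and a tool call to move; the robot and the scene stay as the last step left them, time stands still between calls to the robot, and variables do not carry over. Pictures are saved under pics/ and viewed, about 8 in all and at most 12, crops included, and the job is handed in when it is done.

Besides the shell and the picture viewer there is one more tool, called after ">>>" as name(argument=value, ...) on one line, values as JSON. send_rows: Moves the arm, as the interface text tells. Its arguments: {"type":"object","properties":{"plan":{"type":"array"},"force":{"type":"number"}},"required":["plan"]}

```bash
mkdir -p pics; cat > h.py <<'E'
import numpy as np, cv2
from bench import telemetry, vision, ticket, arm
def cam(name):
    c=vision.get_calibration(name); im,d=vision.read_camera(name)
    return im,d,c
def world(c,d):
    v,u=np.mgrid[0:480,0:640]
    P=np.stack([(u-c['cx'])/c['fx']*d,-(v-c['cy'])/c['fy']*d,-d,np.ones_like(d)],-1)
    return (P@np.linalg.inv(c['world_to_cam']).T)[...,:3]
def orange(im):
    h=cv2.cvtColor(im,cv2.COLOR_BGR2HSV); return cv2.inRange(h,(6,150,120),(18,255,255))
E
python3 - <<'E'
from h import *
s=telemetry.read_state(); print(s['t'],s['position'],s['orientation'],s['finger_gap'],s['ft_force'])
for n in ('top','scene'):
    im,d,c=cam(n); cv2.imwrite(f'pics/{n}0.png',im); W=world(c,d)
    k,l,st,ce=cv2.connectedComponentsWithStats(orange(im))
    for i in range(1,k):
        if st[i,4]>30:
            m=(l==i)&(d>0); print(n,st[i],ce[i],np.median(W[m],0),W[m].min(0),W[m].max(0))
E
```

```text
0.0 [ 0.23840907 -0.60419453  0.30267629] [-3.13953656e+00 -2.03429818e-04  3.75806849e-01] 0.08540636842108575 [1.13294385 0.13948884 0.13481521]
top [266 201   9  12  57] [269.80701754 206.42105263] [0.57163562 0.13664647 0.04311805] [0.55907925 0.12629508 0.03085343] [0.58602681 0.14666334 0.04997248]
top [277 228  13  13 133] [282.77443609 233.97744361] [0.48770797 0.0975785  0.14862441] [0.47323434 0.08365826 0.14357115] [0.50216543 0.11145961 0.15592831]
scene [346 235   9   8  56] [350.10714286 238.32142857] [0.49193291 0.09722052 0.14913155] [0.47723271 0.08560607 0.1433111 ] [0.50303603 0.10956269 0.15511465]
scene [345 281   9   6  32] [349.25  283.625] [0.57248139 0.13489584 0.04436754] [0.56068708 0.12621357 0.03799276] [0.58438935 0.14394586 0.04818271]
```

View pics/top0.png

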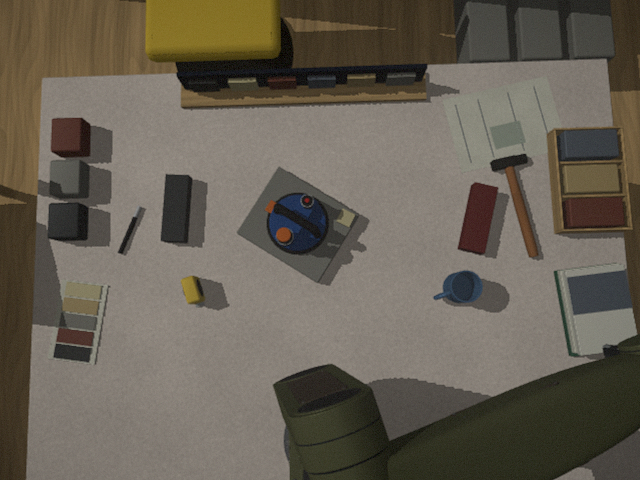

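View pics/scene0.png

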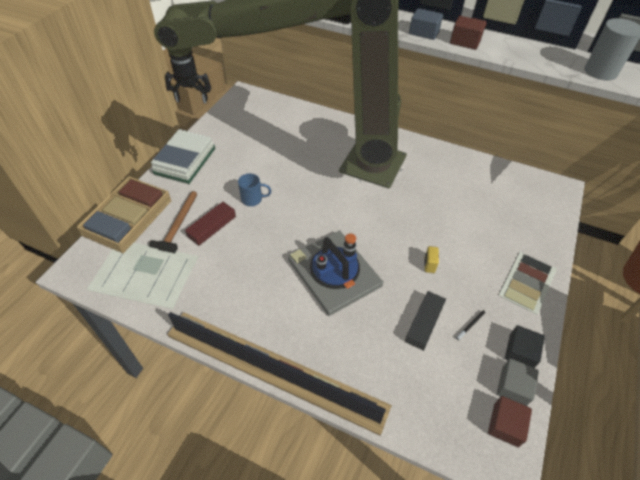

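The top view shows the plunger cap at px (283,234), the red pin at (307,200) and the handle between them. The second orange patch at (270,206) is low, at z≈0.04, so it isn't the plunger. The scene view agrees on the plunger at about (0.489, 0.097, 0.150). I'll approach high with the gripper shut.

>>> send_rows(plan=[{"tx":4,"ty":-4.6,"tz":0,"twist":0,"gripper":1},{"tx":4,"ty":-4.6,"tz":0,"twist":0,"gripper":1},{"tx":4,"ty":-4.6,"tz":0,"twist":0,"gripper":1},{"tx":4,"ty":-4.6,"tz":0,"twist":0,"gripper":1},{"tx":4,"ty":-4.6,"tz":0,"twist":0,"gripper":1},{"tx":4,"ty":-4.6,"tz":0,"twist":0,"gripper":1},{"tx":4,"ty":-4.6,"tz":0,"twist":0,"gripper":1},{"tx":4,"ty":-4.6,"tz":0,"twist":0,"gripper":1},{"tx":4,"ty":-4.6,"tz":0,"twist":0,"gripper":1},{"tx":4,"ty":-4.6,"tz":0,"twist":0,"gripper":1},{"tx":0,"ty":0,"tz":0,"twist":0,"gripper":1},{"tx":0,"ty":0,"tz":0,"twist":0,"gripper":1}])

```text
t: 1.6
position: [0.4444, -0.0133, 0.2994]
orientation: [-3.134, -0.001, 0.375]
ft_force: [-0.3, 0.4, 0.0]
finger_gap: 0.0002
```

```bash
cat > look.py <<'E'
from h import *
import sys
s=telemetry.read_state(); print(s['t'],s['position'],s['orientation'],s['finger_gap'],s['ft_force'])
im,d,c=cam('wrist'); cv2.imwrite(f'pics/{sys.argv[1]}.png',im); W=world(c,d)
k,l,st,ce=cv2.connectedComponentsWithStats(orange(im))
cy,sy=np.cos(s['orientation'][2]),np.sin(s['orientation'][2])
for i in range(1,k):
    if st[i,4]>150:
        m=(l==i)&(d>0)&(W[...,2]>.14)
        if m.sum()<50: continue
        w=W[m]; t=w[w[:,2]>np.median(w[:,2])-.003]; p=(t.min(0)+t.max(0))/2
        e=p-s['position']; print(st[i],ce[i],'z',np.median(w[:,2]),'med',np.median(t,0),'mid',p,t.max(0)-t.min(0),'tool cm',100*(cy*e[0]+sy*e[1]),100*(sy*e[0]-cy*e[1]))
E
python3 look.py w1
```

```text
1.6 [ 0.44436335 -0.01329538  0.29935919] [-3.13363447e+00 -7.03565136e-04  3.74590076e-01] 0.00017454935369470742 [-0.25617915  0.44310719  0.02549455]
[ 143   90   57   60 2558] [171.05707584 119.27873339] z 0.1504727159248108 med [0.48832592 0.09589838 0.15047272] mid [0.4879436  0.09615822 0.15018077] [0.03245362 0.03191974 0.00494994] tool cm 8.060638598145207 -8.591821036679713
```

View pics/w1.png

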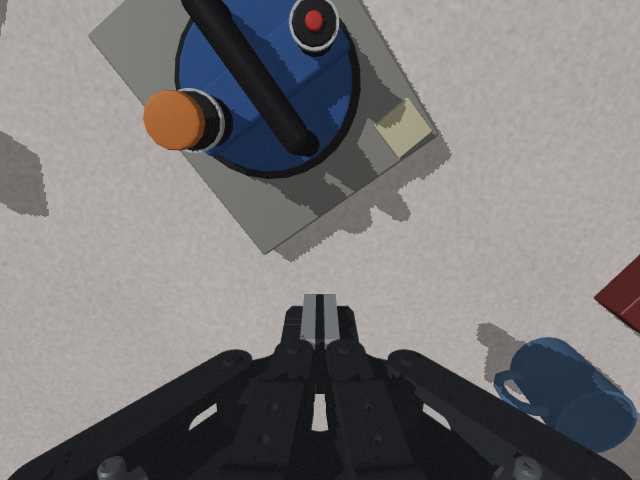

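Close up, the cap is at px (171,119), about (0.488, 0.096, 0.150), and the pin at (315,20), well away from it. Next I'll move over the cap and come down to about 15 mm above it.

>>> send_rows(plan=[{"tx":4,"ty":-4.3,"tz":0,"twist":0,"gripper":1},{"tx":4.1,"ty":-4.3,"tz":0,"twist":0,"gripper":1},{"tx":0,"ty":0,"tz":3,"twist":0,"gripper":1},{"tx":0,"ty":0,"tz":2.9,"twist":0,"gripper":1},{"tx":0,"ty":0,"tz":0,"twist":0,"gripper":1}])

```text
t: 2.28
position: [0.491, 0.0905, 0.2402]
orientation: [-3.135, -0.002, 0.356]
ft_force: [0.2, -0.2, -0.4]
finger_gap: -0.0002
```

```bash
python3 look.py w2; python3 -c "
from h import *
print(arm.finger_overhang)"
```

```text
2.275 [0.49104116 0.09054142 0.24024998] [-3.13547289e+00 -2.36170774e-03  3.56113854e-01] -0.00018902058939989253 [ 0.21946727 -0.2149017  -0.35957058]
[ 273  258   68   59 2285] [302.97461707 282.8809628 ] z 0.15034219402068025 med [0.49387882 0.10097041 0.15041763] mid [0.48903563 0.09638842 0.14988214] [0.0308769  0.03229237 0.00503489] tool cm 0.01587639132080694 -0.617934485797282
0.0726
```

View pics/w2.png

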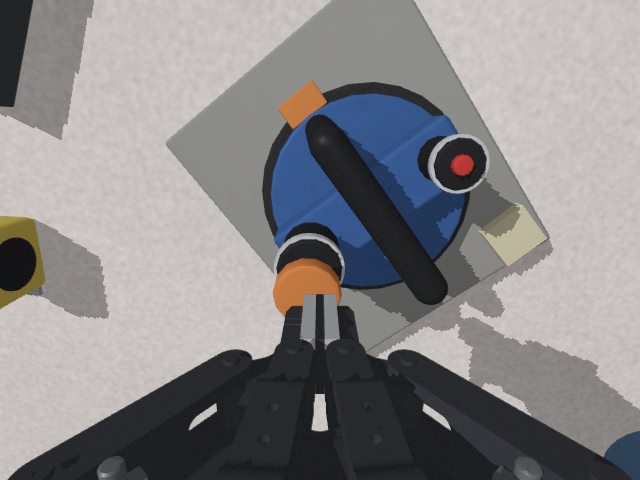

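The cap is 6 mm off in tool y, so I'll centre on it and make the first stroke carefully, watching the force.

>>> send_rows(plan=[{"tx":0,"ty":-0.6,"tz":0.6,"twist":0,"gripper":1},{"tx":0,"ty":0,"tz":0.6,"twist":0,"gripper":1},{"tx":0,"ty":0,"tz":0.4,"twist":0,"gripper":1},{"tx":0,"ty":0,"tz":0.4,"twist":0,"gripper":1},{"tx":0,"ty":0,"tz":0.4,"twist":0,"gripper":1},{"tx":0,"ty":0,"tz":0.4,"twist":0,"gripper":1}])

```text
t: 3.08
position: [0.492, 0.0952, 0.2194]
orientation: [-3.139, -0.011, 0.353]
ft_force: [-6.5, -1.1, 11.1]
finger_gap: -0.0003
```

>>> send_rows(plan=[{"tx":-0.1,"ty":0,"tz":0.7,"twist":0,"gripper":1},{"tx":-0.1,"ty":0,"tz":0.7,"twist":0,"gripper":1}])

```text
t: 3.32
position: [0.4917, 0.0951, 0.2107]
orientation: [-3.139, -0.015, 0.354]
ft_force: [-6.6, -0.3, 14.3]
finger_gap: 0.0003
```

>>> send_rows(plan=[{"tx":-0.1,"ty":0,"tz":0.7,"twist":0,"gripper":1}])

```text
t: 3.45
position: [0.4918, 0.0951, 0.2074]
orientation: [-3.139, -0.016, 0.354]
ft_force: [-14.6, -0.5, 32.6]
finger_gap: 0.0001
```

The plunger is on its stop (32 N at TCP z 0.207). I'll release fully and check the pin.

>>> send_rows(plan=[{"tx":0,"ty":0,"tz":-1.5,"twist":0,"gripper":1},{"tx":0,"ty":0,"tz":-1.5,"twist":0,"gripper":1},{"tx":0,"ty":0,"tz":0,"twist":0,"gripper":1},{"tx":0,"ty":0,"tz":0,"twist":0,"gripper":1}])

```text
t: 3.95
position: [0.4918, 0.0951, 0.2395]
orientation: [-3.14, -0.018, 0.354]
ft_force: [-0.1, -0.4, -0.4]
finger_gap: -0.0
```

```bash
cat >> h.py <<'E'
def pin(im,d,c):
    h=cv2.cvtColor(im,cv2.COLOR_BGR2HSV); W=world(c,d)
    m=(cv2.inRange(h,(0,150,70),(4,255,255))|cv2.inRange(h,(174,150,70),(180,255,255)))>0
    m&=(d>0)&(np.hypot(W[...,0]-.57,W[...,1]-.04)<.05)&(W[...,2]>.1)
    w=W[m]; print('pin n',m.sum(),'top z',np.percentile(w[:,2],[50,90,98]) if len(w) else None,w.mean(0) if len(w) else None)
E
python3 look.py w3; python3 -c "
from h import *
pin(*cam('wrist')); pin(*cam('scene'))"
```

```text
3.95 [0.4918038  0.09505174 0.2395246 ] [-3.13971676 -0.01819438  0.35427946] -4.7572415983283516e-05 [-0.13460579 -0.42446993 -0.43785215]
[ 280  266   68   50 1760] [310.75454545 286.3125    ] z 0.15018410775117036 med [0.49597782 0.10212151 0.15030934] mid [0.49079037 0.09686458 0.1496914 ] [0.02785162 0.03178275 0.00496355] tool cm -0.032159504254474676 -0.2051826890814906
pin n 550 top z [0.12749717 0.12862755 0.1291842 ] [0.57123504 0.0431885  0.12566192]
pin n 7 top z [0.12525802 0.12833233 0.13000884] [0.57282821 0.04321436 0.12373853]
```

Pin top is at z≈0.128, so 10 mm out, and the plunger is back up. Next stroke, nudging back 2–3 mm to stay centred.

>>> send_rows(plan=[{"tx":-0.3,"ty":-0.2,"tz":1.4,"twist":0,"gripper":1},{"tx":0,"ty":0,"tz":0.7,"twist":0,"gripper":1},{"tx":-0.1,"ty":0,"tz":0.7,"twist":0,"gripper":1},{"tx":-0.1,"ty":0,"tz":0.7,"twist":0,"gripper":1},{"tx":-0.1,"ty":0,"tz":0.7,"twist":0,"gripper":1}])

```text
t: 4.72
position: [0.4885, 0.096, 0.2073]
orientation: [-3.14, -0.021, 0.355]
ft_force: [-23.1, -2.7, 53.6]
finger_gap: -0.0002
```

>>> send_rows(plan=[{"tx":0,"ty":0,"tz":-1.5,"twist":0,"gripper":1},{"tx":0,"ty":0,"tz":-1.5,"twist":0,"gripper":1},{"tx":0,"ty":0,"tz":0,"twist":0,"gripper":1},{"tx":0,"ty":0,"tz":0,"twist":0,"gripper":1}])

```text
t: 5.22
position: [0.4869, 0.0959, 0.2364]
orientation: [-3.139, -0.018, 0.355]
ft_force: [-0.1, 0.1, -0.1]
finger_gap: -0.0003
```

```bash
python3 look.py w4; python3 -c "
from h import *
pin(*cam('wrist'))"
```

```text
5.225 [0.48688859 0.09585451 0.23635573] [-3.13897018 -0.01846369  0.35507134] -0.00025318173222360076 [-0.05904573  0.1083012  -0.08259372]
[ 285  260   69   49 2178] [318.12075298 282.93204775] z 0.1503265915638727 med [0.49471599 0.10002609 0.15040884] mid [0.49104148 0.09672577 0.14990443] [0.02733743 0.03210799 0.00515487] tool cm 0.4196737560972591 0.06268695119136289
pin n 822 top z [0.13669956 0.13848814 0.13903607] [0.57101688 0.04391054 0.13237457]
```

The pin is now 20 mm out and the lifter hasn't moved. I'll run two more strokes, pressing slightly more gently.

>>> send_rows(plan=[{"tx":0.1,"ty":0,"tz":1.1,"twist":0,"gripper":1},{"tx":0,"ty":0,"tz":0.7,"twist":0,"gripper":1},{"tx":-0.1,"ty":0,"tz":0.7,"twist":0,"gripper":1},{"tx":-0.1,"ty":0,"tz":0.7,"twist":0,"gripper":1},{"tx":-0.1,"ty":0,"tz":0.5,"twist":0,"gripper":1},{"tx":0,"ty":0,"tz":-1.5,"twist":0,"gripper":1},{"tx":0,"ty":0,"tz":-1.6,"twist":0,"gripper":1},{"tx":0,"ty":0,"tz":0,"twist":0,"gripper":1},{"tx":0,"ty":0,"tz":0,"twist":0,"gripper":1}])

```text
t: 6.45
position: [0.4873, 0.0959, 0.2379]
orientation: [-3.138, -0.018, 0.355]
ft_force: [-0.6, 0.3, 0.2]
finger_gap: 0.0
```

```bash
python3 look.py w5; python3 -c "
from h import *
pin(*cam('wrist'))"
```

```text
6.45 [0.48727701 0.09593502 0.23789847] [-3.13783322 -0.01845894  0.35535101] 2.5895836631996885e-05 [-0.61468229  0.29359614  0.23542277]
[ 285  260   69   49 2169] [318.09589673 282.74688797] z 0.1503140821862699 med [0.49452974 0.10004409 0.15039933] mid [0.49090259 0.0965643  0.14998714] [0.02701931 0.03284206 0.00530349] tool cm 0.3618013024323132 0.06714459405267081
pin n 1072 top z [0.14353125 0.14845169 0.14902831] [0.57095464 0.04422959 0.13902763]
```

>>> send_rows(plan=[{"tx":0.1,"ty":0,"tz":1.3,"twist":0,"gripper":1},{"tx":0,"ty":0,"tz":0.7,"twist":0,"gripper":1},{"tx":-0.1,"ty":0,"tz":0.7,"twist":0,"gripper":1},{"tx":-0.1,"ty":0,"tz":0.7,"twist":0,"gripper":1},{"tx":-0.1,"ty":0,"tz":0.5,"twist":0,"gripper":1},{"tx":0,"ty":0,"tz":-1.5,"twist":0,"gripper":1},{"tx":0,"ty":0,"tz":-1.6,"twist":0,"gripper":1},{"tx":0,"ty":0,"tz":0,"twist":0,"gripper":1},{"tx":0,"ty":0,"tz":0,"twist":0,"gripper":1}])

```text
t: 7.68
position: [0.4877, 0.096, 0.2372]
orientation: [-3.137, -0.018, 0.356]
ft_force: [0.7, 1.0, 0.2]
finger_gap: -0.0002
```

```bash
python3 look.py w6; python3 -c "
from h import *
pin(*cam('wrist'))"
```

```text
7.675 [0.48774026 0.09604129 0.23721407] [-3.13679327 -0.01842343  0.35575308] -0.0002337275078640932 [0.66781016 1.04361938 0.22237025]
[ 285  261   69   48 2099] [318.24202001 283.38685088] z 0.1503220572282471 med [0.49490429 0.10008445 0.15042683] mid [0.49137755 0.09666825 0.1499454 ] [0.02610896 0.03222663 0.00523616] tool cm 0.3627910634705954 0.06791522165390308
pin n 1276 top z [0.15273188 0.15851191 0.15907604] [0.57088431 0.04442811 0.14830229]
```

Pin top is at about 0.158. One spare stroke will make sure of it, then I'll rise and back off.

>>> send_rows(plan=[{"tx":0.1,"ty":0,"tz":1.2,"twist":0,"gripper":1},{"tx":0,"ty":0,"tz":0.7,"twist":0,"gripper":1},{"tx":-0.1,"ty":0,"tz":0.7,"twist":0,"gripper":1},{"tx":-0.1,"ty":0,"tz":0.7,"twist":0,"gripper":1},{"tx":-0.1,"ty":0,"tz":0.5,"twist":0,"gripper":1},{"tx":0,"ty":0,"tz":-1.5,"twist":0,"gripper":1},{"tx":0,"ty":0,"tz":-1.6,"twist":0,"gripper":1},{"tx":0,"ty":0,"tz":-4,"twist":0,"gripper":1},{"tx":-4,"ty":3,"tz":-3,"twist":0,"gripper":1},{"tx":-4,"ty":3,"tz":0,"twist":0,"gripper":1},{"tx":0,"ty":0,"tz":0,"twist":0,"gripper":1},{"tx":0,"ty":0,"tz":0,"twist":0,"gripper":1}])

```text
t: 9.28
position: [0.4314, 0.0094, 0.3066]
orientation: [-3.136, -0.015, 0.358]
ft_force: [0.1, -0.5, 0.3]
finger_gap: 0.0
```

```bash
python3 look.py w7; python3 - <<'E'
from h import *
pin(*cam('wrist'))
s=cam('scene'); pin(*s); t=cam('top')
a=cv2.imread('pics/w7.png'); a=a[0:300,100:500]
b=cv2.resize(s[0][210:320,270:400],None,fx=2.7,fy=2.7,interpolation=cv2.INTER_CUBIC)
d=cv2.absdiff(t[0],cv2.imread('pics/top0.png')).max(2)
cv2.imwrite('pics/end.png',np.hstack([a,cv2.resize(b,(355,300))]))
k=t[0][180:270,230:350]; cv2.imwrite('pics/endtop.png',np.vstack([t[0],cv2.resize(np.hstack([cv2.imread('pics/top0.png')[150:300,220:380],t[0][150:300,220:380]]),(640,120*2))])[120:])
E
```

```text
9.275 [0.43139044 0.00943459 0.30656968] [-3.13560366 -0.0154542   0.35756034] 1.8882788442961093e-05 [ 0.05154802 -0.4862516   0.31469269]
[ 190   91   54   57 2397] [216.87526074 118.9294952 ] z 0.15051291893784965 med [0.48818231 0.09600768 0.15051292] mid [0.48780117 0.09617663 0.15020688] [0.03256563 0.0321426  0.00488926] tool cm 8.320179042347133 -6.15127117236469
pin n 497 top z [0.15246943 0.15870496 0.1594367 ] [0.5678655  0.0409924  0.14837337]
pin n 16 top z [0.15085833 0.157957   0.15871409] [0.5741235  0.04368116 0.14772159]
```

View pics/end.png

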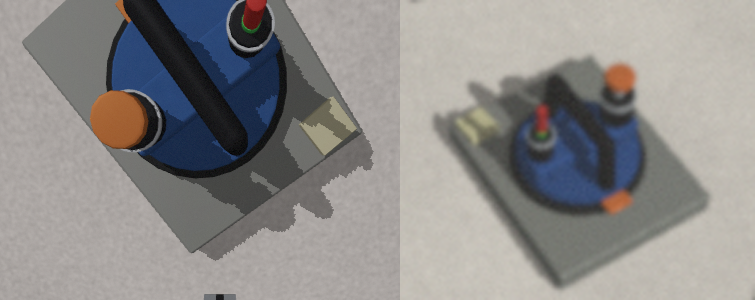

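View pics/endtop.png

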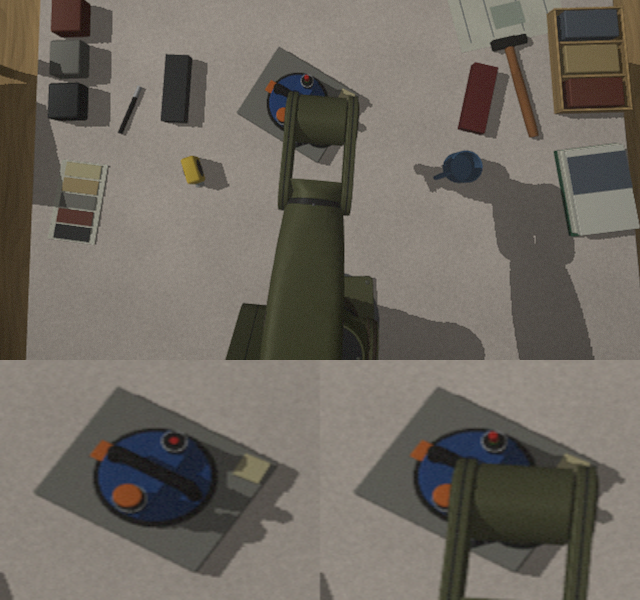

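The left crop shows the green band clear of the collar at px (250,28) and the cap up at (120,120). The top view shows the slab corners and the surrounding objects where they were at the start. The gripper is clear of everything, so I'm handing in.

```bash
python3 -c "
from bench import ticket; print(ticket.sign_off())"
```

```text
the job is handed in; nothing more can be done
None
```

The lifter is ready to carry: the red pin is fully out, its green band stands clear of the collar, and the plunger is back up. I pressed the plunger five times with the closed fingertips: four strokes to bring the pin out and one spare. I then backed the arm off and handed in at about 9.5 s of the 40 s allowed.

**Pin:** after strokes 1 to 4 its top measured about 0.128, 0.138, 0.148 and 0.158 m. After the spare stroke it still read about 0.158 m, which is the fully-out height.

**Plunger:** the cap top measured 0.150 m, sprung back up. It sits within 1 mm of where it was at the start.

**Surroundings:** the slab and the things around it look unmoved in the top view. The arm hid the near corner of the slab and part of the chip there. I compared the top view by eye; the only other position check was the cap.

**Force:** the most I read was about 58 N in total at the wrist (53 N vertical, 23 N sideways) on the second stroke, against the 120 N limit. I did not read the force at the bottom of strokes 3 to 5, though I pressed those slightly more gently.

**Drift:** the tool tilted by about 0.02 rad during the presses, and I nudged it back a few millimetres to stay over the cap.

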